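Seat a pressed cigar in the corner of the length gauge

ROBOT

A 7-joint arm with a two-finger parallel gripper is mounted at the origin on the work surface. World frame = base frame: x ahead of the robot, y to its left, z up, the work surface at z = 0. Lengths are in m, angles in rad, forces in N, time in s.
With the tool pointing down it reaches from about 0.425 to 0.925 m from the base axis. Payload 6.8 kg.
Tool frame: the origin (TCP) lies on the mounting face of the last link; the fingertips stand 173 mm ahead of it and the grasp point (between the pads) lies 155 mm ahead of it; z points along the fingers, y is the line along which they close (so a half turn about z gives the same grasp; the last joint's range is limited). The gripper opens to 85 mm and grips with 20 to 120 N. Pads are 22 mm wide; open, the fingers measure 114 mm over their backs; the gripper's body (76 mm by 85 mm) begins 54 mm behind the grasp point. The pads swing forward as they close: fully open they stand 13 mm farther back than shut.
Start: joints at [1.132, 0.477, 0.022, 1.555, -0.011, 1.109, -0.083], TCP at [0.219, -0.638, 0.405] pointing down, gripper open.
Joint ranges: [-2.96, 2.96], [-0.34, 2.1], [-1.41, 1.46], [0.24, 2.44], [-1.37, 4.51], [0.17, 1.92], [-2.96, 2.96]. Speed limits (rad/s): [2.39, 2.39, 3.14, 3.14, 3.14, 3.14, 3.14].

INTERFACE

Orientations are given as a rotation vector (axis times angle).
In Python, from bench import r gives the robot as it stands.
- The arm moves only by the tool arm_command, never from a script. Its argument "plan" is a list of rows, each an object of numbers: "claw": the closure, from 0 (fully open) to 1 (shut); "tx", "ty", "tz": the shift along the tool's x, y, z in m; "ax", "ay", "az": the turn, a rotation vector about the tool's x, y, z in degrees. A call has exactly 10 rows; each row shifts and turns the commanded pose from where the row before left it, along the tool's axes as they then stand; what a row does not reach is not made up. A row lasts 1/12 s, in which the tool goes at most 41.7 mm and 7.16 degrees, less where a joint would pass 70% of its speed; a pose out of reach is approached as far as the arm can. A call is refused whole if a number of a shift passes 0.0417 or a number of a turn 7.16, either way. A call with a gripper value outside its range is refused whole. The fingers move at their own pace and stop on an object; "squeeze" is the grip in N (left out, the last holds). Time passes only in rows, so rows that do not move let the fingers close, or fill a call up. It gives the time, the measured TCP pose, the force, the opening and the grip force at its end, in the units of the state.
- r.get_obs(): the state, without advancing time (a new reading comes with each control period).
- r.grab_frame(name): name is "scene" or "top"; returns the picture (480x640x3 uint8, red, green, blue); there is no depth.
- r.camera_model(name): a dict with "fx", "fy", "cx", "cy" (pixels), "k1" (the pictures are not rectified: a ray, as slopes to the right and down, at radius r is drawn at 1 + k1 r^2 times it, then the intrinsics apply), "position" and "orientation" of the camera in the world. Camera axes: x right, y up, looking along -z (the intrinsics and any distortion apply to the point x, -y, -z); pixel columns grow to the right and rows downward; lengths in m; the calibration is good to about 2 mm. A picture is of the moment at which its call begins. camera_model takes no time and is no camera call.
- r.hand_in(): hands the job in; it is judged then, once.
Trained networks look in the newest picture that a camera, given by its name, has taken for a name from the list of things; names that differ only in an ending like _2 or _b are one class to them, and where a whole thing is asked for, a point or a joint stands for the part that bears it (a point fixed in the world has none). Each returns a list of dicts, best first, with "confidence" (0 to 1); they miss things now and then, are a little off and sometimes report something else, mostly with a low value. They report only what shows in the picture. A call takes as long as a camera call. They do not tell look-alikes from the thing itself.
- r.boxes_of(target, camera): "location" ([x, y, z] in m, in the coordinates of the camera as it stood for that picture, good to about 4 mm: the middle of the surface that is visible of it).
- r.tip_of(target, camera): "location" ([x, y, z] in m, in the coordinates of the camera as it stood for that picture, good to about 4 mm: a listed point, or the origin of a listed thing).
The state is a dict: "clock": time; "joints": joint angles; "qvel": joint speeds; "tau": joint torques, N m; "tcp_pos": TCP position; "orientation": TCP orientation; "contact_force": force on the tool from outside, world axes, zero at the start; "moment": the same for the moment, N m; "grip_width": finger opening in m; "gripper_force": force on a finger pad.
Only numpy, scipy, OpenCV 4.12 (cv2) and the standard library are available. Lean on these libraries where they do the work, as an engineer would, in place of code of your own. Each camera call takes 0.05 s, during which the arm holds its last target. There are 200 camera calls.

TASK

Set the square-pressed cigar that lies loose on the length gauge for its length check: with your fingertips push it flat against the brass fence where it lies, then, keeping it pressed to the fence, drag it along until its rounded head is fully home in the corner nest against the end stop, flush with the fence, and take your hand away. Only push and slide it: do not pick it up, tip it or crush it, and leave the other things on the gauge and the table where they are.

Things in the scene. Friction and masses are not known exactly. Their poses are not given: they have to be found in the camera images.
- gauge: Length gauge, fixed to the table: flat hardwood board 150 (x) x 300 (y) x 20 mm, its yaw varies. Origin: centre of its underside. A brass fence 20 mm high and 12 thick stands on its +x (far) side, y = -140 to +140; the working face, towards -x, is at x = +45. At its +y end is a corner nest with end stop. Brass lines in the bed are flush length marks. The bed's -x and -y edges have no rim.
- gauge_corner (a point): Inner corner of the nest, where fence face, end-stop face and bed top meet, 20 mm above the table. Axes as the gauge's: +y along the fence towards the stop, +x into the fence. The stop, 14 mm high, reaches 33 mm from the fence towards -x. A cigar that is fully home has its origin at x = -10, y = -52.5, z = 0 mm from here.
- nest_mouth (a point): Middle of the nest's open mouth, on the bed: 25 mm before the end stop and 11.5 mm from the fence. The nest is a slot 23 mm wide and 25 mm deep between the fence and a brass front cheek (14 mm high, 10 thick, 25 long), open towards -y and above. Brass, bed and cigar slide easily on one another (friction about 0.35), more easily than the cigar does on a fingertip.
- cigar: The cigar to seat: box-pressed, square section 20 x 20 mm, 105 long, about 14 g, firm, brown. Origin: centre of its underside; +y end: rounded head (9.5 mm radius), -y end: flat foot; z up. It starts on the gauge's bed, head towards the nest, turned up to 0.3 rad from the fence, its middle 35 to 55 mm from the fence face and 65 to 105 mm short of home. It slides, it does not roll.
- spacer: Bystander: small cedar block 16 x 32 x 12 mm lying on the bed of the gauge, in front of the cheek (towards the robot). Origin: centre of its underside.
- long_cigar: Bystander: longer box-pressed cigar, 20 x 20 x 150 mm, on the table between the gauge and the robot, roughly parallel to the fence. Origin: centre of its underside, y along it.
- short_cigar: Bystander: another 20 x 20 x 105 mm box-pressed cigar, lying on the table off the gauge, beyond its +y end and fence. Origin: centre of its underside, y along it.
- gum_jar: Bystander: amber gum jar, 48 mm across and 55 mm high, standing on the table off the -y end of the gauge. Origin: centre of its underside.
- ring_gauge: Bystander: dark wooden ring-gauge plate with four holes, 42 x 130 x 9 mm, flat on the table beyond the fence. Origin: centre of its underside, y along it.
- stamp: Bystander: wooden hand stamp with a turned knob, base 28 x 48 mm, 63 mm high, on the table off the +y end of the gauge. Origin: centre of its underside.
- chaveta: Bystander: half-moon steel hand blade, 135 x 59 mm, 7 mm thick at its rolled back, flat on the table off the gauge's near (-x, -y) corner. Origin: middle of the straight back, underside; the curved edge is towards its +x.
Things that resemble listed ones, but are neither listed nor needed, are in the scene too. Leave any green or red look-alike of the cigar alone.

How it is judged:
On the way:
1. the cigar lies flat against the fence (middle within 3 mm of touching, turned less than 0.06 rad) while its head is still at least 45 mm short of the end stop (x of cigar in the frame of gauge_corner above -0.013 m and angle between the y axis of cigar and the y axis of gauge, either way round below 0.06 rad and y of cigar in the frame of gauge_corner below -0.0975 m and z of cigar in the frame of gauge_corner below 0.004 m), for 0.2 s.
At the end, for the whole second after the job is handed in: The cigar lies still and flat on the bed, its head within 2 mm of the end stop, its side within 2 mm of the fence and within 0.04 rad of parallel to it (y of cigar in the frame of gauge_corner between -0.0545 and -0.0505 m and x of cigar in the frame of gauge_corner between -0.012 and -0.008 m and angle between the y axis of cigar and the y axis of gauge, either way round below 0.04 rad and angle between cigar's own z axis and vertical below 0.06 rad and z of cigar in the frame of gauge_corner below 0.002 m and linear speed of cigar below 0.01 m/s); the robot touches nothing.
It fails at once if the cigar is lifted more than 6 mm off the bed or tipped by more than 0.3 rad (z of cigar in the frame of gauge_corner above 0.006 m or angle between cigar's own z axis and vertical above 0.3 rad).
It fails at once if the cigar is pushed off the bed (z of cigar in the frame of gauge_corner below -0.006 m).
It fails at once if the cigar leaves the fence (by more than 6 mm) on the last 40 mm of its way to the stop (y of cigar in the frame of gauge_corner above -0.0925 m and x of cigar in the frame of gauge_corner below -0.016 m).
It fails at once if the cigar is crushed (pressed by the fingers with more than 60 N) (contact force between the fingers and cigar above 60 N).
It fails at once if another thing is moved by more than 15 mm (distance of any of spacer, long_cigar, short_cigar, gum_jar, ring_gauge, stamp, chaveta from where it was at the start of the episode above 0.015 m).
It also fails if it takes over 45 s, if anything falls off the work surface, if the arm or the gripper's body presses on something with over 40 N, if the wrist force passes 120 N, or if a joint passes its speed limit or range.

## Working session

There is one attempt and no reset: what is moved stays moved. The work goes in short steps, Python scripts to look and compute and a tool call to move; the robot and the scene stay as the last step left them, time stands still between calls to the robot, and variables do not carry over. Pictures are saved under pics/ and viewed, at most 10 in all, crops included, and the job is handed in when it is done.

Besides the shell and the picture viewer there is one more tool, called after ">>>" by a JSON object that holds its "method" and its "body". arm_command: Moves the arm, as the interface text tells. Its arguments: {"type":"object","properties":{"plan":{"type":"array","items":{"type":"object","properties":{"claw":{"type":"number"},"tx":{"type":"number"},"ty":{"type":"number"},"tz":{"type":"number"},"ax":{"type":"number"},"ay":{"type":"number"},"az":{"type":"number"}}}},"squeeze":{"type":"number"}},"required":["plan"]}

```bash
mkdir -p pics; cat > h.py <<'E'
import numpy as np, cv2
from scipy.spatial.transform import Rotation as R
from bench import r
def cam(n):
    m=r.camera_model(n); o=np.array(m["orientation"],float)
    Rm=R.from_rotvec(o).as_matrix() if o.size==3 else (o if o.shape==(3,3) else R.from_quat(o).as_matrix())
    return m,Rm,np.array(m["position"])
def w(n,p): m,Rm,t=cam(n); return Rm@np.array(p)+t
def proj(n,P):
    m,Rm,t=cam(n); q=(np.atleast_2d(P)-t)@Rm; a=np.c_[q[:,0]/-q[:,2],q[:,1]/q[:,2]]
    a=a*(1+m["k1"]*(a**2).sum(1,keepdims=True)); return a*[m["fx"],m["fy"]]+[m["cx"],m["cy"]]
def unproj(n,uv,z):
    m,Rm,t=cam(n); d=(np.atleast_2d(uv)-[m["cx"],m["cy"]])/[m["fx"],m["fy"]]; a=d.copy()
    for _ in range(20): a=d/(1+m["k1"]*(a**2).sum(1,keepdims=True))
    D=np.c_[a[:,0],-a[:,1],-np.ones(len(a))]@Rm.T
    return t+D*((z-t[2])/D[:,2])[:,None]
def save(n,f,crop=None,s=1):
    im=r.grab_frame(n)[:,:,::-1]
    if crop: x0,x1,y0,y1=crop; im=im[y0:y1,x0:x1]
    cv2.imwrite("pics/"+f,cv2.resize(im,None,fx=s,fy=s,interpolation=cv2.INTER_CUBIC))
E
python3 - <<'E'
from h import *
print(r.camera_model("top")); print(r.camera_model("scene")); print(r.get_obs())
save("top","t0.png"); save("scene","s0.png")
for c in("top","scene"):
  for n in("gauge","gauge_corner","nest_mouth","cigar","spacer"):
    print(c,n,[(w(c,d["location"]).round(4).tolist(),round(d["confidence"],2)) for d in r.tip_of(n,c)])
E
```

```text
{'fx': 503.17159736594266, 'fy': 503.17159736594266, 'cx': 312.2486287596449, 'cy': 240.49469214146012, 'k1': -0.010071318331897198, 'position': array([ 0.37335699, -0.0069677 ,  0.9705572 ]), 'orientation': array([ 0.13836877, -0.12797969, -1.59221868])}
{'fx': 476.7816960115702, 'fy': 476.7816960115702, 'cx': 320.70769083018706, 'cy': 239.9745368487651, 'k1': -0.015871051179515542, 'position': array([ 0.84439098, -0.36490571,  0.78693498]), 'orientation': array([0.52203608, 0.20912203, 0.72944881])}
{'clock': 0.0, 'joints': array([ 1.13195952,  0.47778395,  0.02237064,  1.55646334, -0.01147969,
        1.10932008, -0.08309503]), 'qvel': array([ 0.00104286,  0.00023815, -0.00022283, -0.00231034,  0.00054631,
        0.00058   ,  0.00022674]), 'tau': array([ 1.39835274e-04, -5.96449399e+01,  1.60800699e+00, -2.81195748e+01,
        1.24574071e-02,  9.38304118e-03, -5.84205623e-05]), 'tcp_pos': array([ 0.21909582, -0.63815177,  0.40373185]), 'orientation': array([-3.09697111e+00, -5.16874080e-01,  7.37455184e-04]), 'contact_force': array([-0.37199618, -0.20301939,  0.64031468]), 'mome
[... 322 characters left out ...]
 0.0204], 0.88), ([0.6463, 0.3154, -0.0026], 0.83), ([0.3483, -0.1093, -0.0038], 0.81), ([0.7175, -0.3458, -0.0041], 0.69), ([0.6144, -0.0248, -0.0002], 0.21)]
top spacer [([0.5672, 0.0818, 0.0181], 0.72)]
scene gauge [([0.617, -0.0272, 0.0019], 0.95)]
scene gauge_corner [([0.6513, 0.1076, 0.0197], 0.96)]
scene nest_mouth [([0.6387, 0.0762, 0.018], 0.58)]
scene cigar [([0.3448, -0.107, -0.0027], 0.97), ([0.6223, -0.0209, 0.0183], 0.73), ([0.6491, 0.3094, -0.0043], 0.7), ([0.3408, 0.1166, -0.0031], 0.6), ([0.7158, -0.3452, -0.0024], 0.56), ([0.7329, -0.0141, -0.0013], 0.43)]
scene spacer [([0.5657, 0.0758, 0.0212], 0.43), ([0.6829, -0.2314, -0.0037], 0.34), ([0.6188, -0.0269, -0.0004], 0.26)]
```

View pics/t0.png

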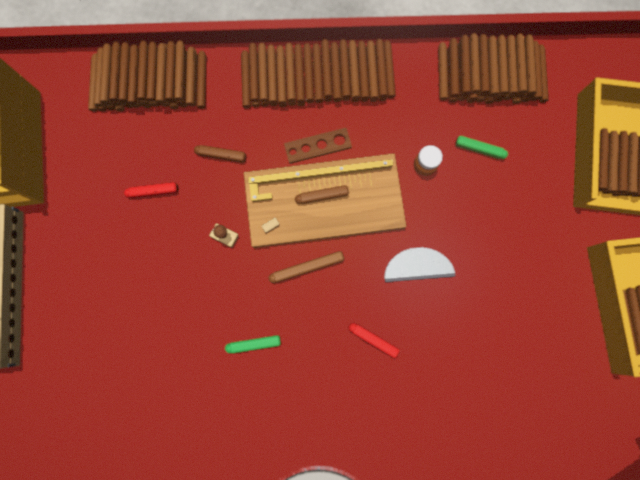

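View pics/s0.png

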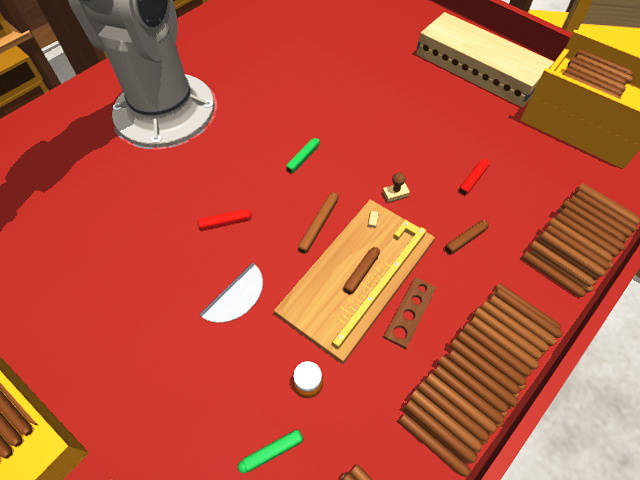

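The top view shows three brown cigar-like things: (322,195) on the gauge, the longer one at (308,267), and the short one off the gauge at (220,153). The green and red ones are look-alikes. The one at (322,195) fits because it lies on the bed with its head towards the nest at (256,190). I'll confirm that in an enlarged crop.

```bash
python3 - <<'E'
from h import *
save("top","t1.png",(230,420,140,260),4)
E
```

```text
(no output)
```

View pics/t1.png

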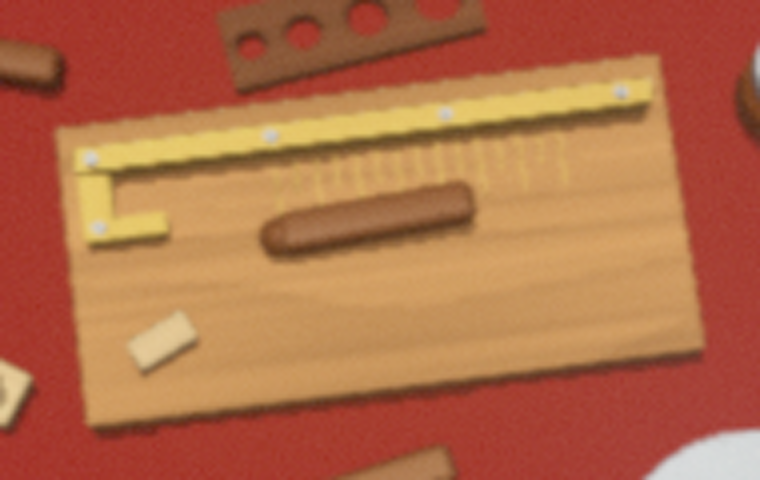

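Confirmed: in the crop the brown cigar on the bed runs from its head at (262,237) to its foot at (474,203). The fence is above it, the nest is at the left, and the spacer is at (163,342). Next I'll compute the poses.

```bash
cat > g.py <<'E'
from h import *
c=lambda p:np.array(p)/4+[230,140]
E
python3 - <<'E'
from g import *
from scipy.optimize import least_squares
B=unproj("top",c([(57,128),(657,56),(703,348),(90,424)]),.02)
F=unproj("top",c([(113,170),(652,103)]),.04)
C=unproj("top",c([(262,237),(474,203)]),.035)
S=unproj("top",c([(163,342)]),.032)
print(B.round(4),F.round(4),C.round(4))
obj=np.array([(75,150),(75,-150),(-75,-150),(-75,150)])/1e3
def f(p):
    A=R.from_euler('z',p[2]).as_matrix()[:2,:2]; return (obj@A.T+p[:2]-B[:,:2]).ravel()
s=least_squares(f,[.615,-.026,0]); p=s.x; print(p,s.fun.round(4))
A=R.from_euler('z',p[2]).as_matrix()[:2,:2]
d=F[0]-F[1]; print("fence yaw",np.arctan2(-d[0],d[1]), "fence local x",((F[:,:2]-p[:2])@A).round(4))
corner=p[:2]+A@[.045,.0]; print("fence face mid",corner)
gc=np.array([w(k,r.tip_of("gauge_corner",k)[0]["location"]) for k in ("top","scene")]); print("corner local",((gc[:,:2]-p[:2])@A).round(4))
stop=unproj("top",c([(110,200)]),.034); print("stop local",((stop[:,:2]-p[:2])@A).round(4))
print("cigar local",((C[:,:2]-p[:2])@A).round(4),"spacer",((S[:,:2]-p[:2])@A).round(4))
o=r.get_obs(); print(R.from_rotvec(o["orientation"]).as_matrix().round(3))
E
```

```text
[[ 0.6756  0.1275  0.02  ]
 [ 0.7044 -0.1687  0.02  ]
 [ 0.5572 -0.1831  0.02  ]
 [ 0.5279  0.1119  0.02  ]] [[ 0.6476  0.0978  0.04  ]
 [ 0.6739 -0.1617  0.04  ]] [[ 0.6139  0.0273  0.035 ]
 [ 0.628  -0.0747  0.035 ]]
[ 0.6162947  -0.02809924  0.09845191] [ 0.0005  0.0011  0.0013 -0.0013 -0.0008 -0.0016 -0.001   0.0019]
fence yaw 0.10085989991917609 fence local x [[ 0.0436  0.1222]
 [ 0.0442 -0.1386]]
fence face mid [ 0.66107679 -0.02367606]
corner local [[0.0447 0.1267]
 [0.0481 0.1316]]
stop local [[0.0307 0.1257]]
cigar local [[ 0.0031  0.0553]
 [ 0.007  -0.0475]] spacer [[-0.0413  0.1082]]
[[ 0.946  0.325  0.   ]
 [ 0.325 -0.946 -0.   ]
 [ 0.     0.    -1.   ]]
```

>>> {"method": "arm_command", "body": {"plan": [{"az": 6.65,"claw": 0.65},{"az": 6.65,"claw": 0.65},{"tx": 0.02,"ty": -0.028,"claw": 0.65},{"tx": 0.02,"ty": -0.028,"claw": 0.65},{"tx": 0.02,"ty": -0.028,"claw": 0.65},{"tx": 0.02,"ty": -0.028,"claw": 0.65},{"tx": 0.02,"ty": -0.028,"claw": 0.65},{"tx": 0.02,"ty": -0.028,"claw": 0.65},{"tx": 0.02,"ty": -0.028,"claw": 0.65},{"tx": 0.02,"ty": -0.028,"claw": 0.65}]}}

```text
invalid input at $.plan[0]: expected keys claw, tx, ty, tz, ax, ay, az
```

>>> {"method": "arm_command", "body": {"plan": [{"tx": 0.02,"ty": -0.028,"claw": 0.65},{"tx": 0.02,"ty": -0.028,"claw": 0.65},{"tx": 0.02,"ty": -0.028,"claw": 0.65},{"tx": 0.02,"ty": -0.028,"claw": 0.65},{"tx": 0.02,"ty": -0.028,"claw": 0.65},{"tx": 0.02,"ty": -0.028,"claw": 0.65},{"tx": 0.02,"ty": -0.028,"claw": 0.65},{"tx": 0.02,"ty": -0.028,"claw": 0.65},{"tx": 0.02,"ty": -0.028,"claw": 0.65},{"tx": 0.02,"ty": -0.028,"claw": 0.65}]}}

```text
invalid input at $.plan[0]: expected keys claw, tx, ty, tz, ax, ay, az
```

```bash
cat >> h.py <<'E'
A2=R.from_euler('z',.0985).as_matrix()[:2,:2]; G=np.array([.6163,-.0281])
def st():
    o=r.get_obs(); M=R.from_rotvec(o["orientation"]).as_matrix()
    print("t",round(o["clock"],2),"tcp",o["tcp_pos"].round(4),"local",((o["tcp_pos"][:2]-G)@A2).round(4),"yaw",round(np.arctan2(M[1,0],M[0,0]),4),"zax",M[:,2].round(3),"Flocal",(o["contact_force"][:2]@A2).round(2),o["contact_force"][2].round(2),"w",round(o["grip_width"],4),round(o["gripper_force"],2))
E
python3 -c "from h import *;st()"
```

```text
t 0.75 tcp [ 0.2193 -0.6384  0.4047] local [-0.4551 -0.5683] yaw 0.3308 zax [ 0. -0. -1.] Flocal [0.66 0.34] -0.34 w 0.0854 0.0
```

All keys are required.

>>> {"method": "arm_command", "body": {"plan": [{"tx": 0,"ty": 0,"tz": 0,"ax": 0,"ay": 0,"az": 6.65,"claw": 0.65},{"tx": 0,"ty": 0,"tz": 0,"ax": 0,"ay": 0,"az": 6.65,"claw": 0.65},{"tx": 0.02,"ty": -0.028,"tz": 0,"ax": 0,"ay": 0,"az": 0,"claw": 0.65},{"tx": 0.02,"ty": -0.028,"tz": 0,"ax": 0,"ay": 0,"az": 0,"claw": 0.65},{"tx": 0.02,"ty": -0.028,"tz": 0,"ax": 0,"ay": 0,"az": 0,"claw": 0.65},{"tx": 0.02,"ty": -0.028,"tz": 0,"ax": 0,"ay": 0,"az": 0,"claw": 0.65},{"tx": 0.02,"ty": -0.028,"tz": 0,"ax": 0,"ay": 0,"az": 0,"claw": 0.65},{"tx": 0.02,"ty": -0.028,"tz": 0,"ax": 0,"ay": 0,"az": 0,"claw": 0.65},{"tx": 0.02,"ty": -0.028,"tz": 0,"ax": 0,"ay": 0,"az": 0,"claw": 0.65},{"tx": 0.02,"ty": -0.028,"tz": 0,"ax": 0,"ay": 0,"az": 0,"claw": 0.65}]}}

```text
clock: 1.58
tcp_pos: [0.3569, -0.3982, 0.405]
orientation: [3.137, 0.155, 0.001]
contact_force: [0.4, -0.1, 0.7]
grip_width: 0.03
gripper_force: 0.0
```

>>> {"method": "arm_command", "body": {"plan": [{"tx": 0.02,"ty": -0.028,"tz": 0,"ax": 0,"ay": 0,"az": 0,"claw": 0.65},{"tx": 0.02,"ty": -0.028,"tz": 0,"ax": 0,"ay": 0,"az": 0,"claw": 0.65},{"tx": 0.02,"ty": -0.028,"tz": 0,"ax": 0,"ay": 0,"az": 0,"claw": 0.65},{"tx": 0.02,"ty": -0.028,"tz": 0,"ax": 0,"ay": 0,"az": 0,"claw": 0.65},{"tx": 0.02,"ty": -0.028,"tz": 0,"ax": 0,"ay": 0,"az": 0,"claw": 0.65},{"tx": 0.02,"ty": -0.028,"tz": 0,"ax": 0,"ay": 0,"az": 0,"claw": 0.65},{"tx": 0.02,"ty": -0.028,"tz": 0,"ax": 0,"ay": 0,"az": 0,"claw": 0.65},{"tx": 0.02,"ty": -0.028,"tz": 0,"ax": 0,"ay": 0,"az": 0,"claw": 0.65},{"tx": 0.02,"ty": -0.028,"tz": 0,"ax": 0,"ay": 0,"az": 0,"claw": 0.65},{"tx": 0.02,"ty": -0.028,"tz": 0,"ax": 0,"ay": 0,"az": 0,"claw": 0.65}]}}

```text
clock: 2.42
tcp_pos: [0.5284, -0.0999, 0.405]
orientation: [3.138, 0.155, 0.001]
contact_force: [0.4, -1.0, 0.7]
grip_width: 0.0298
gripper_force: 0.0
```

```bash
python3 -c "from h import *;st()"
```

```text
t 2.42 tcp [ 0.5284 -0.0999  0.405 ] local [-0.0945 -0.0628] yaw 0.0984 zax [ 0.001 -0.    -1.   ] Flocal [ 0.26 -1.  ] 0.67 w 0.0298 0.0
```

>>> {"method": "arm_command", "body": {"plan": [{"tx": 0.025,"ty": -0.027,"tz": 0,"ax": 0,"ay": 0,"az": 0,"claw": 0.65},{"tx": 0.025,"ty": -0.027,"tz": 0,"ax": 0,"ay": 0,"az": 0,"claw": 0.65},{"tx": 0,"ty": 0,"tz": 0.03,"ax": 0,"ay": 0,"az": 0,"claw": 0.65},{"tx": 0,"ty": 0,"tz": 0.03,"ax": 0,"ay": 0,"az": 0,"claw": 0.65},{"tx": 0,"ty": 0,"tz": 0.03,"ax": 0,"ay": 0,"az": 0,"claw": 0.65},{"tx": 0,"ty": 0,"tz": 0.03,"ax": 0,"ay": 0,"az": 0,"claw": 0.65},{"tx": 0,"ty": 0,"tz": 0.03,"ax": 0,"ay": 0,"az": 0,"claw": 0.65},{"tx": 0,"ty": 0,"tz": 0.03,"ax": 0,"ay": 0,"az": 0,"claw": 0.65},{"tx": 0,"ty": 0,"tz": 0,"ax": 0,"ay": 0,"az": 0,"claw": 0.65},{"tx": 0,"ty": 0,"tz": 0,"ax": 0,"ay": 0,"az": 0,"claw": 0.65}]}}

```text
clock: 3.25
tcp_pos: [0.5718, -0.0427, 0.2239]
orientation: [-3.138, -0.155, 0.005]
contact_force: [0.8, -0.4, 1.2]
grip_width: 0.03
gripper_force: 0.0
```

```bash
python3 - <<'E'
from h import *
st(); save("scene","s1.png",(260,460,180,340),4)
E
```

```text
t 3.25 tcp [ 0.5718 -0.0427  0.2239] local [-0.0457 -0.0102] yaw 0.0987 zax [-0.003  0.    -1.   ] Flocal [ 0.74 -0.47] 1.2 w 0.03 0.0
```

View pics/s1.png

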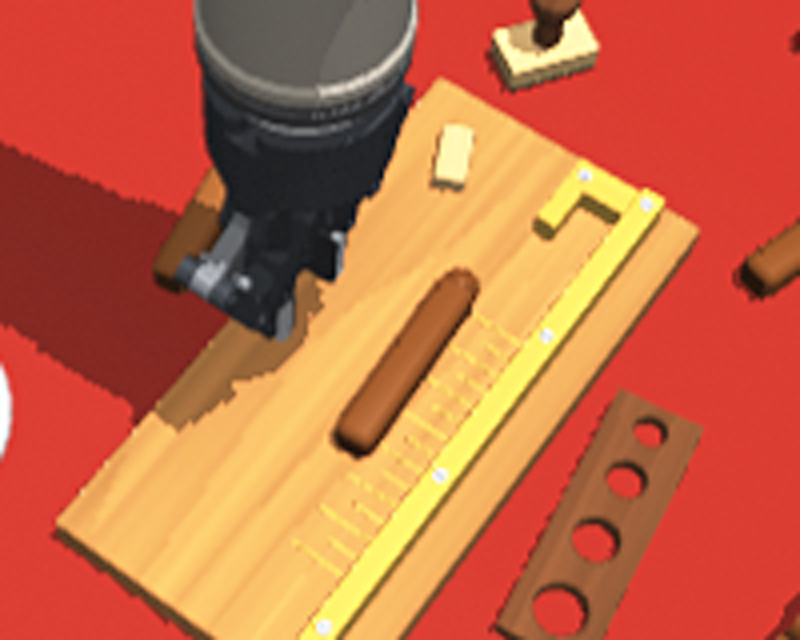

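>>> {"method": "arm_command", "body": {"plan": [{"tx": 0,"ty": 0,"tz": 0.014,"ax": 0,"ay": 0,"az": 0,"claw": 0.65},{"tx": 0,"ty": 0,"tz": 0.013,"ax": 0,"ay": 0,"az": 0,"claw": 0.65},{"tx": 0.008,"ty": 0,"tz": 0,"ax": 0,"ay": 0,"az": 0,"claw": 0.65},{"tx": 0.008,"ty": 0,"tz": 0,"ax": 0,"ay": 0,"az": 0,"claw": 0.65},{"tx": 0.007,"ty": 0,"tz": 0,"ax": 0,"ay": 0,"az": 0,"claw": 0.65},{"tx": 0.006,"ty": 0,"tz": 0,"ax": 0,"ay": 0,"az": 0,"claw": 0.65},{"tx": 0.006,"ty": 0,"tz": 0,"ax": 0,"ay": 0,"az": 0,"claw": 0.65},{"tx": 0.006,"ty": 0,"tz": 0,"ax": 0,"ay": 0,"az": 0,"claw": 0.65},{"tx": 0.006,"ty": 0,"tz": 0,"ax": 0,"ay": 0,"az": 0,"claw": 0.65},{"tx": 0.004,"ty": 0,"tz": 0,"ax": 0,"ay": 0,"az": 0,"claw": 0.65}]}}

```text
clock: 4.13
tcp_pos: [0.6239, -0.0376, 0.1978]
orientation: [-3.138, -0.155, -0.001]
contact_force: [-0.9, 0.4, 0.4]
grip_width: 0.0297
gripper_force: 0.0
```

```bash
python3 - <<'E'
from h import *
st()
E
```

```text
t 4.13 tcp [ 0.6239 -0.0376  0.1978] local [ 0.0066 -0.0102] yaw 0.0987 zax [ 0.  0. -1.] Flocal [-0.89  0.44] 0.36 w 0.0297 0.03
```

Advance gently in 1 mm rows up to contact with the fence.

>>> {"method": "arm_command", "body": {"plan": [{"tx": 0.002,"ty": 0,"tz": 0,"ax": 0,"ay": 0,"az": 0,"claw": 0.65},{"tx": 0.001,"ty": 0,"tz": 0,"ax": 0,"ay": 0,"az": 0,"claw": 0.65},{"tx": 0.001,"ty": 0,"tz": 0,"ax": 0,"ay": 0,"az": 0,"claw": 0.65},{"tx": 0.001,"ty": 0,"tz": 0,"ax": 0,"ay": 0,"az": 0,"claw": 0.65},{"tx": 0.0005,"ty": 0,"tz": 0,"ax": 0,"ay": 0,"az": 0,"claw": 0.65},{"tx": 0,"ty": 0,"tz": 0,"ax": 0,"ay": 0,"az": 0,"claw": 0.65},{"tx": 0,"ty": 0,"tz": 0,"ax": 0,"ay": 0,"az": 0,"claw": 0.65},{"tx": 0,"ty": 0,"tz": 0,"ax": 0,"ay": 0,"az": 0,"claw": 0.65},{"tx": 0,"ty": 0,"tz": 0,"ax": 0,"ay": 0,"az": 0,"claw": 0.65},{"tx": 0,"ty": 0,"tz": 0,"ax": 0,"ay": 0,"az": 0,"claw": 0.65}]}}

```text
clock: 4.97
tcp_pos: [0.6285, -0.0372, 0.1977]
orientation: [3.138, 0.155, -0.0]
contact_force: [0.1, 0.3, 0.7]
grip_width: 0.0299
gripper_force: 0.0
```

```bash
python3 - <<'E'
from h import *
st(); save("scene","s2.png",(300,440,200,320),5)
E
```

```text
t 4.97 tcp [ 0.6285 -0.0372  0.1977] local [ 0.0112 -0.0103] yaw 0.0986 zax [ 0. -0. -1.] Flocal [0.17 0.32] 0.68 w 0.0299 0.0
```

View pics/s2.png

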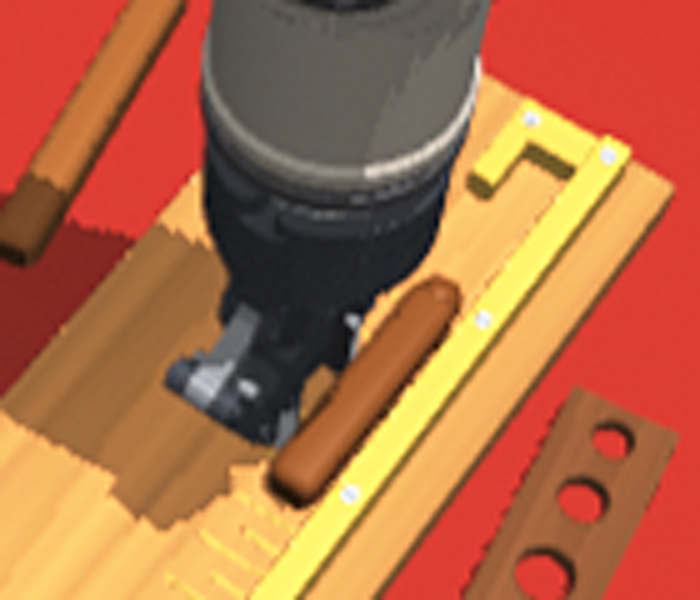

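The cigar is flat against the fingers and nearly at the fence, with the foot at (295,480) and the head at (440,290). I'll continue.

>>> {"method": "arm_command", "body": {"plan": [{"tx": 0.0005,"ty": 0,"tz": 0,"ax": 0,"ay": 0,"az": 0,"claw": 0.65},{"tx": 0.0005,"ty": 0,"tz": 0,"ax": 0,"ay": 0,"az": 0,"claw": 0.65},{"tx": 0.0005,"ty": 0,"tz": 0,"ax": 0,"ay": 0,"az": 0,"claw": 0.65},{"tx": 0.0005,"ty": 0,"tz": 0,"ax": 0,"ay": 0,"az": 0,"claw": 0.65},{"tx": 0.0005,"ty": 0,"tz": 0,"ax": 0,"ay": 0,"az": 0,"claw": 0.65},{"tx": 0.0005,"ty": 0,"tz": 0,"ax": 0,"ay": 0,"az": 0,"claw": 0.65},{"tx": 0,"ty": 0,"tz": 0,"ax": 0,"ay": 0,"az": 0,"claw": 0.65},{"tx": 0,"ty": 0,"tz": 0,"ax": 0,"ay": 0,"az": 0,"claw": 0.65},{"tx": 0,"ty": 0,"tz": 0,"ax": 0,"ay": 0,"az": 0,"claw": 0.65},{"tx": 0,"ty": 0,"tz": 0,"ax": 0,"ay": 0,"az": 0,"claw": 0.65}]}}

```text
clock: 5.85
tcp_pos: [0.6315, -0.0369, 0.1977]
orientation: [3.138, 0.155, -0.0]
contact_force: [0.1, 0.6, 0.5]
grip_width: 0.0299
gripper_force: 0.0
```

```bash
python3 - <<'E'
from h import *
st()
E
```

```text
t 5.85 tcp [ 0.6315 -0.0369  0.1977] local [ 0.0142 -0.0102] yaw 0.0987 zax [-0. -0. -1.] Flocal [0.15 0.64] 0.5 w 0.0299 0.0
```

>>> {"method": "arm_command", "body": {"plan": [{"tx": 0.0005,"ty": 0,"tz": 0,"ax": 0,"ay": 0,"az": 0,"claw": 0.65},{"tx": 0.0005,"ty": 0,"tz": 0,"ax": 0,"ay": 0,"az": 0,"claw": 0.65},{"tx": 0.0005,"ty": 0,"tz": 0,"ax": 0,"ay": 0,"az": 0,"claw": 0.65},{"tx": 0.0005,"ty": 0,"tz": 0,"ax": 0,"ay": 0,"az": 0,"claw": 0.65},{"tx": 0,"ty": 0,"tz": 0,"ax": 0,"ay": 0,"az": 0,"claw": 0.65},{"tx": 0,"ty": 0,"tz": 0,"ax": 0,"ay": 0,"az": 0,"claw": 0.65},{"tx": 0,"ty": 0,"tz": 0,"ax": 0,"ay": 0,"az": 0,"claw": 0.65},{"tx": 0,"ty": 0,"tz": 0,"ax": 0,"ay": 0,"az": 0,"claw": 0.65},{"tx": 0,"ty": 0,"tz": 0,"ax": 0,"ay": 0,"az": 0,"claw": 0.65},{"tx": 0,"ty": 0,"tz": 0,"ax": 0,"ay": 0,"az": 0,"claw": 0.65}]}}

```text
clock: 6.68
tcp_pos: [0.6328, -0.0368, 0.1974]
orientation: [3.138, 0.155, -0.003]
contact_force: [-6.3, 0.2, 2.8]
grip_width: 0.0299
gripper_force: 2.6
```

```bash
python3 - <<'E'
from h import *
st(); save("scene","s3.png",(310,430,200,300),6)
E
```

```text
t 6.68 tcp [ 0.6328 -0.0368  0.1974] local [ 0.0155 -0.0103] yaw 0.0986 zax [-0.002 -0.    -1.   ] Flocal [-6.21  0.84] 2.79 w 0.0299 2.64
```

View pics/s3.png

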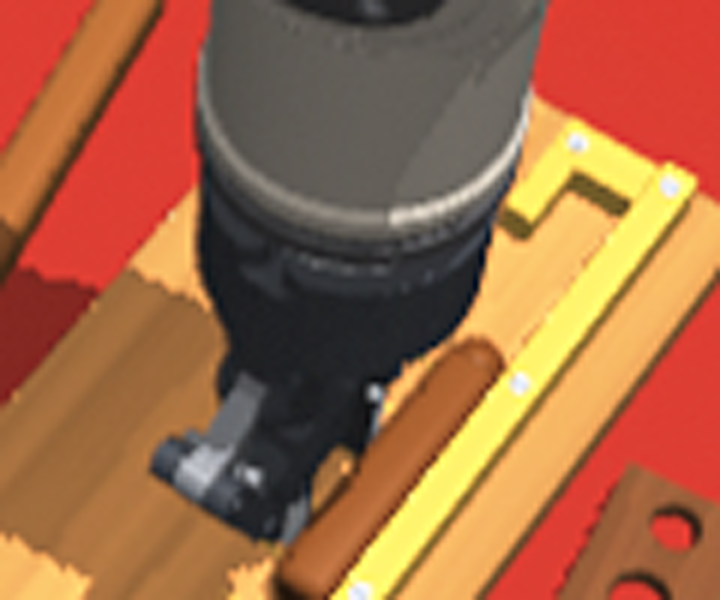

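Pressed flat to the fence at about 6 N, with the whole side against it. Now drag it along.

>>> {"method": "arm_command", "body": {"plan": [{"tx": 0.0005,"ty": -0.002,"tz": 0,"ax": 0,"ay": 0,"az": 0,"claw": 0.65},{"tx": 0,"ty": -0.004,"tz": 0,"ax": 0,"ay": 0,"az": 0,"claw": 0.65},{"tx": 0,"ty": -0.004,"tz": 0,"ax": 0,"ay": 0,"az": 0,"claw": 0.65},{"tx": 0,"ty": -0.004,"tz": 0,"ax": 0,"ay": 0,"az": 0,"claw": 0.65},{"tx": 0,"ty": -0.004,"tz": 0,"ax": 0,"ay": 0,"az": 0,"claw": 0.65},{"tx": 0,"ty": -0.004,"tz": 0,"ax": 0,"ay": 0,"az": 0,"claw": 0.65},{"tx": 0,"ty": -0.004,"tz": 0,"ax": 0,"ay": 0,"az": 0,"claw": 0.65},{"tx": 0,"ty": -0.004,"tz": 0,"ax": 0,"ay": 0,"az": 0,"claw": 0.65},{"tx": 0,"ty": 0,"tz": 0,"ax": 0,"ay": 0,"az": 0,"claw": 0.65},{"tx": 0,"ty": 0,"tz": 0,"ax": 0,"ay": 0,"az": 0,"claw": 0.65}]}}

```text
clock: 7.57
tcp_pos: [0.63, -0.0073, 0.1972]
orientation: [3.137, 0.155, -0.005]
contact_force: [-6.0, -1.5, 2.5]
grip_width: 0.0297
gripper_force: 3.1
```

```bash
python3 - <<'E'
from h import *
st(); save("scene","s4.png",(310,430,200,300),6)
E
```

```text
t 7.57 tcp [ 0.63   -0.0073  0.1972] local [0.0156 0.0193] yaw 0.0985 zax [-0.003 -0.001 -1.   ] Flocal [-6.12 -0.87] 2.47 w 0.0297 3.1
```

View pics/s4.png

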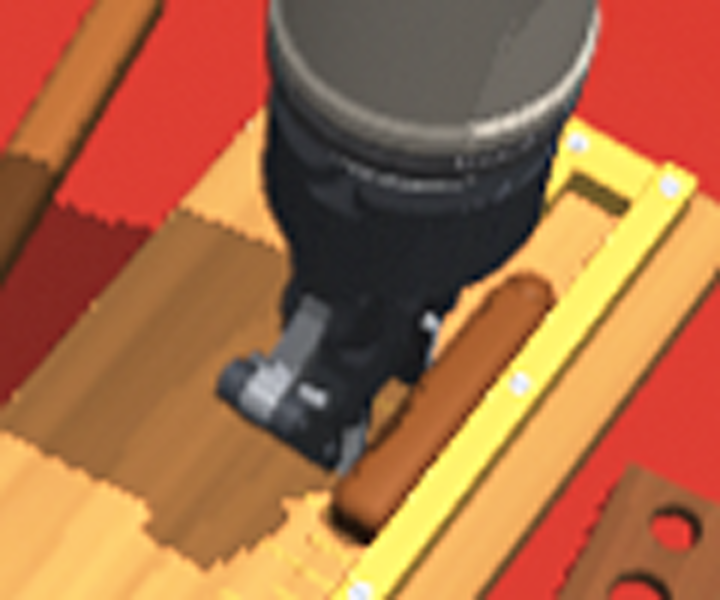

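The cigar follows the fingers without slipping: its head has gone from (485,355) to (535,290), still flat. I'll continue, slowing near the stop.

>>> {"method": "arm_command", "body": {"plan": [{"tx": 0.0002,"ty": -0.004,"tz": 0,"ax": 0,"ay": 0,"az": 0,"claw": 0.65},{"tx": 0,"ty": -0.004,"tz": 0,"ax": 0,"ay": 0,"az": 0,"claw": 0.65},{"tx": 0,"ty": -0.004,"tz": 0,"ax": 0,"ay": 0,"az": 0,"claw": 0.65},{"tx": 0,"ty": -0.004,"tz": 0,"ax": 0,"ay": 0,"az": 0,"claw": 0.65},{"tx": 0,"ty": -0.004,"tz": 0,"ax": 0,"ay": 0,"az": 0,"claw": 0.65},{"tx": 0,"ty": -0.004,"tz": 0,"ax": 0,"ay": 0,"az": 0,"claw": 0.65},{"tx": 0,"ty": -0.004,"tz": 0,"ax": 0,"ay": 0,"az": 0,"claw": 0.65},{"tx": 0,"ty": -0.004,"tz": 0,"ax": 0,"ay": 0,"az": 0,"claw": 0.65},{"tx": 0,"ty": -0.003,"tz": 0,"ax": 0,"ay": 0,"az": 0,"claw": 0.65},{"tx": 0,"ty": 0,"tz": 0,"ax": 0,"ay": 0,"az": 0,"claw": 0.65}]}}

```text
clock: 8.45
tcp_pos: [0.6265, 0.0273, 0.197]
orientation: [3.136, 0.154, -0.006]
contact_force: [-6.7, -2.4, 2.9]
grip_width: 0.0297
gripper_force: 3.5
```

```bash
python3 - <<'E'
from h import *
st()
E
```

```text
t 8.45 tcp [0.6265 0.0273 0.197 ] local [0.0156 0.0541] yaw 0.0984 zax [-0.004 -0.002 -1.   ] Flocal [-6.86 -1.68] 2.88 w 0.0297 3.46
```

>>> {"method": "arm_command", "body": {"plan": [{"tx": 0,"ty": -0.001,"tz": 0,"ax": 0,"ay": 0,"az": 0,"claw": 0.65},{"tx": 0,"ty": -0.001,"tz": 0,"ax": 0,"ay": 0,"az": 0,"claw": 0.65},{"tx": 0,"ty": -0.001,"tz": 0,"ax": 0,"ay": 0,"az": 0,"claw": 0.65},{"tx": 0,"ty": 0,"tz": 0,"ax": 0,"ay": 0,"az": 0,"claw": 0.65},{"tx": 0,"ty": 0,"tz": 0,"ax": 0,"ay": 0,"az": 0,"claw": 0.65},{"tx": 0,"ty": 0,"tz": 0,"ax": 0,"ay": 0,"az": 0,"claw": 0.65},{"tx": 0,"ty": 0,"tz": 0,"ax": 0,"ay": 0,"az": 0,"claw": 0.65},{"tx": 0,"ty": 0,"tz": 0,"ax": 0,"ay": 0,"az": 0,"claw": 0.65},{"tx": 0,"ty": 0,"tz": 0,"ax": 0,"ay": 0,"az": 0,"claw": 0.65},{"tx": 0,"ty": 0,"tz": 0,"ax": 0,"ay": 0,"az": 0,"claw": 0.65}]}}

```text
clock: 9.28
tcp_pos: [0.6263, 0.0295, 0.197]
orientation: [3.136, 0.153, -0.006]
contact_force: [-6.8, -3.5, 2.1]
grip_width: 0.0295
gripper_force: 3.4
```

```bash
python3 - <<'E'
from h import *
st(); save("scene","s5.png",(330,430,190,270),8)
E
```

```text
t 9.28 tcp [0.6263 0.0295 0.197 ] local [0.0156 0.0564] yaw 0.0976 zax [-0.004 -0.002 -1.   ] Flocal [-7.1  -2.81] 2.08 w 0.0295 3.39
```

View pics/s5.png

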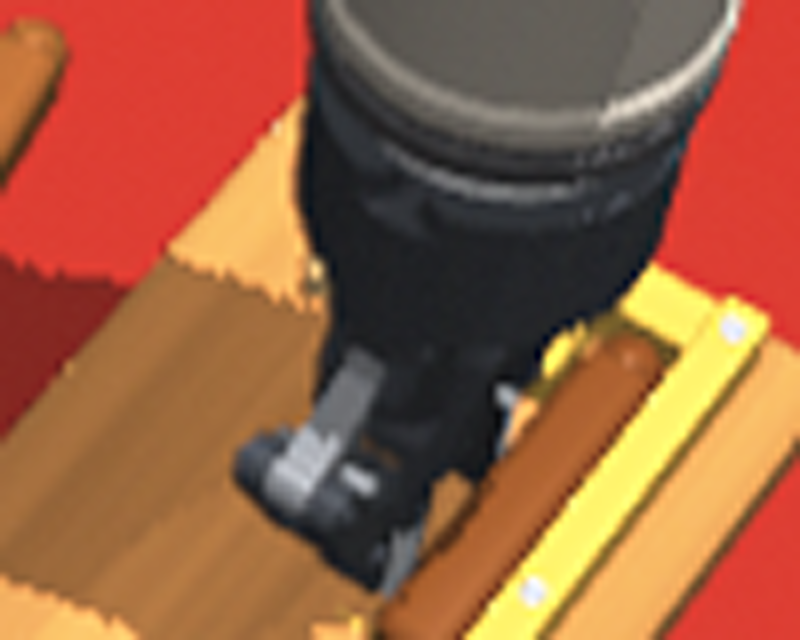

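The head is inside the nest at (640,345), flush with the fence, with a few mm probably left to the stop.

>>> {"method": "arm_command", "body": {"plan": [{"tx": 0,"ty": -0.001,"tz": 0,"ax": 0,"ay": 0,"az": 0,"claw": 0.65},{"tx": 0,"ty": -0.001,"tz": 0,"ax": 0,"ay": 0,"az": 0,"claw": 0.65},{"tx": 0,"ty": -0.001,"tz": 0,"ax": 0,"ay": 0,"az": 0,"claw": 0.65},{"tx": 0,"ty": 0,"tz": 0,"ax": 0,"ay": 0,"az": 0,"claw": 0.65},{"tx": 0,"ty": 0,"tz": 0,"ax": 0,"ay": 0,"az": 0,"claw": 0.65},{"tx": 0,"ty": 0,"tz": 0,"ax": 0,"ay": 0,"az": 0,"claw": 0.65},{"tx": 0,"ty": 0,"tz": 0,"ax": 0,"ay": 0,"az": 0,"claw": 0.65},{"tx": 0,"ty": 0,"tz": 0,"ax": 0,"ay": 0,"az": 0,"claw": 0.65},{"tx": 0,"ty": 0,"tz": 0,"ax": 0,"ay": 0,"az": 0,"claw": 0.65},{"tx": 0,"ty": 0,"tz": 0,"ax": 0,"ay": 0,"az": 0,"claw": 0.65}]}}

```text
clock: 10.17
tcp_pos: [0.626, 0.0325, 0.197]
orientation: [3.136, 0.153, -0.006]
contact_force: [-6.4, -4.7, 0.9]
grip_width: 0.03
gripper_force: 3.4
```

```bash
python3 -c "from h import *;st()"
```

```text
t 10.17 tcp [0.626  0.0325 0.197 ] local [0.0156 0.0594] yaw 0.0977 zax [-0.004 -0.002 -1.   ] Flocal [-6.87 -4.06] 0.85 w 0.03 3.37
```

>>> {"method": "arm_command", "body": {"plan": [{"tx": 0,"ty": -0.001,"tz": 0,"ax": 0,"ay": 0,"az": 0,"claw": 0.65},{"tx": 0,"ty": -0.001,"tz": 0,"ax": 0,"ay": 0,"az": 0,"claw": 0.65},{"tx": 0,"ty": 0,"tz": 0,"ax": 0,"ay": 0,"az": 0,"claw": 0.65},{"tx": 0,"ty": 0,"tz": 0,"ax": 0,"ay": 0,"az": 0,"claw": 0.65},{"tx": 0,"ty": 0,"tz": 0,"ax": 0,"ay": 0,"az": 0,"claw": 0.65},{"tx": 0,"ty": 0,"tz": 0,"ax": 0,"ay": 0,"az": 0,"claw": 0.65},{"tx": 0,"ty": 0,"tz": 0,"ax": 0,"ay": 0,"az": 0,"claw": 0.65},{"tx": 0,"ty": 0,"tz": 0,"ax": 0,"ay": 0,"az": 0,"claw": 0.65},{"tx": 0,"ty": 0,"tz": 0,"ax": 0,"ay": 0,"az": 0,"claw": 0.65},{"tx": 0,"ty": 0,"tz": 0,"ax": 0,"ay": 0,"az": 0,"claw": 0.65}]}}

```text
clock: 11.0
tcp_pos: [0.6257, 0.0345, 0.1967]
orientation: [3.136, 0.153, -0.007]
contact_force: [-5.9, -2.9, 0.6]
grip_width: 0.0297
gripper_force: 2.9
```

```bash
python3 - <<'E'
from h import *
st(); save("scene","s6.png",(330,430,190,270),8)
E
```

```text
t 11.0 tcp [0.6257 0.0345 0.1967] local [0.0156 0.0614] yaw 0.0977 zax [-0.004 -0.002 -1.   ] Flocal [-6.17 -2.28] 0.63 w 0.0297 2.93
```

View pics/s6.png

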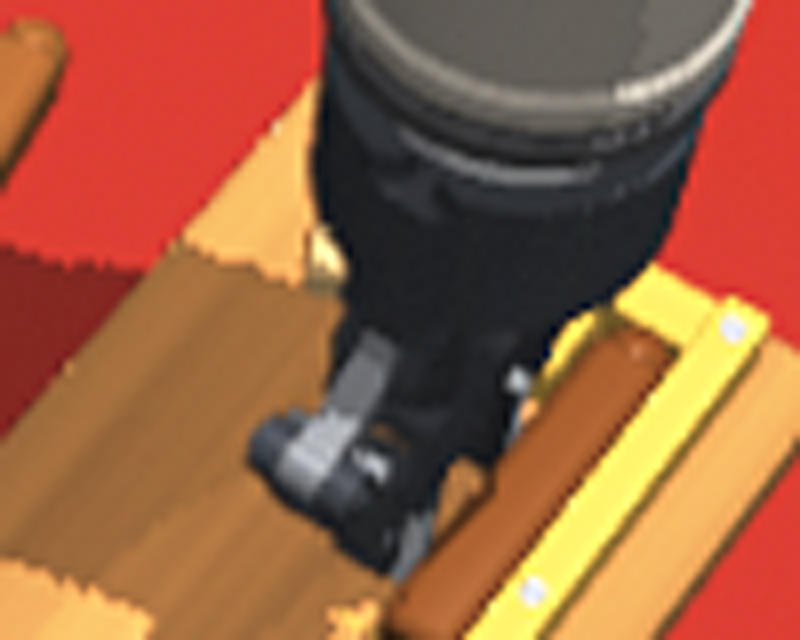

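The head is now against the end-stop region, flush with the fence, and the fingers have begun to slip along the cigar. I'll take the fingers off sideways, close them and give the foot a gentle seating push to be sure.

>>> {"method": "arm_command", "body": {"plan": [{"tx": -0.003,"ty": 0,"tz": 0,"ax": 0,"ay": 0,"az": 0,"claw": 0.65},{"tx": -0.015,"ty": 0,"tz": 0,"ax": 0,"ay": 0,"az": 0,"claw": 0.65},{"tx": 0,"ty": 0,"tz": -0.03,"ax": 0,"ay": 0,"az": 0,"claw": 0.65},{"tx": 0,"ty": 0,"tz": -0.03,"ax": 0,"ay": 0,"az": 0,"claw": 0.65},{"tx": 0,"ty": 0.036,"tz": 0,"ax": 0,"ay": 0,"az": 0,"claw": 1},{"tx": 0,"ty": 0.036,"tz": 0,"ax": 0,"ay": 0,"az": 0,"claw": 1},{"tx": 0.0325,"ty": 0,"tz": 0,"ax": 0,"ay": 0,"az": 0,"claw": 1},{"tx": 0,"ty": 0,"tz": 0,"ax": 0,"ay": 0,"az": 0,"claw": 1},{"tx": 0,"ty": 0,"tz": 0,"ax": 0,"ay": 0,"az": 0,"claw": 1},{"tx": 0,"ty": 0,"tz": 0,"ax": 0,"ay": 0,"az": 0,"claw": 1}]}}

```text
clock: 11.88
tcp_pos: [0.6486, -0.0336, 0.2577]
orientation: [-3.137, -0.156, -0.001]
contact_force: [-0.9, -0.4, -0.1]
grip_width: 0.0004
gripper_force: 0.0
```

```bash
python3 - <<'E'
from h import *
st(); r.grab_frame("top"); r.grab_frame("scene")
for c in("top","scene"):
  for n in("cigar","gauge_corner"):
    print(c,n,[((w(c,d["location"])[:2]-G)@A2).round(4).tolist()+[round(d["confidence"],2)] for d in r.tip_of(n,c) if abs(w(c,d["location"])[1])<.15])
# foot position by colour in scene image: dark-red/brown mask along the cigar's top centreline
im=r.grab_frame("scene").astype(float)
for lab,xs,z in (("axis",.0355,.04),("lower",.031,.04)):
  ys=np.arange(.0,.132,.002); P=np.array([[*(G+A2@[xs,y]),z] for y in ys]); uv=proj("scene",P)
  v=cv2.remap(im.astype(np.float32),uv[:,:1].astype(np.float32),uv[:,1:].astype(np.float32),1)[:,0]
  print(lab,[(int(y*1e3+.5),int(a[0]),int(a[1])) for y,a in zip(ys,v)])
E
```

```text
t 11.88 tcp [ 0.6486 -0.0336  0.2577] local [ 0.0316 -0.0087] yaw 0.0993 zax [ 0.001  0.001 -1.   ] Flocal [-0.93 -0.3 ] -0.11 w 0.0004 0.0
top cigar [[-0.2597, 0.1695, 0.73], [-0.2754, -0.0575, 0.5]]
top gauge_corner [[0.047, 0.1274, 0.78], [0.0389, 0.0756, 0.32]]
scene cigar [[-0.2808, -0.051, 0.86], [-0.2573, 0.1675, 0.81], [0.0351, 0.0741, 0.59]]
scene gauge_corner [[0.0477, 0.1284, 0.88], [0.0327, 0.1024, 0.6]]
axis [(0, 249, 189), (2, 248, 185), (4, 248, 186), (6, 243, 185), (8, 250, 197), (10, 238, 171), (12, 156, 103), (14, 77, 49), (16, 32, 17), (18, 42, 25), (20, 86, 49), (22, 133, 74), (24, 159, 90), (26, 174, 100), (28, 180, 104), (30, 179, 103), (32, 178, 102), (34, 178, 102), (36, 178, 102), (38, 178, 101), (40, 177, 101), (42, 177, 100), (44, 177, 101), (46, 177, 100), (48, 177, 101), (50, 176, 100), (52, 175, 100), (54, 174, 100), (56, 174, 100), (58, 175, 100), (60, 174, 99), (62, 174, 99), (64, 174, 99), (66, 173, 98), (68, 173, 98), (70, 173, 98), (72, 173, 98), (74, 173, 98), (76, 173, 97), (78, 172, 96), (80, 173, 97), (82, 172, 97), (84, 173, 97), (86, 173, 97),
[... 670 characters left out ...]
94), (42, 167, 95), (44, 166, 94), (46, 168, 94), (48, 169, 94), (50, 167, 93), (52, 168, 93), (54, 166, 93), (56, 167, 94), (58, 168, 92), (60, 161, 89), (62, 158, 87), (64, 158, 86), (66, 166, 92), (68, 168, 94), (70, 166, 93), (72, 168, 95), (74, 168, 94), (76, 168, 94), (78, 168, 93), (80, 169, 94), (82, 171, 96), (84, 169, 94), (86, 170, 95), (88, 170, 96), (90, 170, 95), (92, 170, 94), (94, 164, 92), (96, 167, 93), (98, 164, 92), (100, 162, 92), (102, 166, 94), (104, 167, 94), (106, 169, 94), (108, 168, 94), (110, 169, 95), (112, 163, 92), (114, 146, 82), (116, 137, 79), (118, 132, 79), (120, 122, 82), (122, 200, 161), (124, 253, 231), (126, 255, 243), (128, 254, 241), (130, 254, 241)]
```

Foot at about 21 mm local, consistent with home. Now the gentle seating push.

>>> {"method": "arm_command", "body": {"plan": [{"tx": 0,"ty": 0.004,"tz": 0.02,"ax": 0,"ay": 0,"az": 0,"claw": 1},{"tx": 0,"ty": 0,"tz": 0.02,"ax": 0,"ay": 0,"az": 0,"claw": 1},{"tx": 0,"ty": 0,"tz": 0.017,"ax": 0,"ay": 0,"az": 0,"claw": 1},{"tx": 0,"ty": -0.004,"tz": 0,"ax": 0,"ay": 0,"az": 0,"claw": 1},{"tx": 0,"ty": -0.004,"tz": 0,"ax": 0,"ay": 0,"az": 0,"claw": 1},{"tx": 0,"ty": -0.003,"tz": 0,"ax": 0,"ay": 0,"az": 0,"claw": 1},{"tx": 0,"ty": -0.002,"tz": 0,"ax": 0,"ay": 0,"az": 0,"claw": 1},{"tx": 0,"ty": -0.001,"tz": 0,"ax": 0,"ay": 0,"az": 0,"claw": 1},{"tx": 0,"ty": -0.001,"tz": 0,"ax": 0,"ay": 0,"az": 0,"claw": 1},{"tx": 0,"ty": 0,"tz": 0,"ax": 0,"ay": 0,"az": 0,"claw": 1}]}}

```text
clock: 13.07
tcp_pos: [0.6477, -0.023, 0.2014]
orientation: [-3.138, -0.155, -0.002]
contact_force: [-0.1, 0.5, 0.1]
grip_width: -0.0003
gripper_force: 0.0
```

```bash
python3 -c "from h import *;st()"
```

```text
t 13.07 tcp [ 0.6477 -0.023   0.2014] local [0.0317 0.002 ] yaw 0.0989 zax [ 0.001  0.    -1.   ] Flocal [-0.09  0.48] 0.13 w -0.0003 0.0
```

>>> {"method": "arm_command", "body": {"plan": [{"tx": 0,"ty": -0.001,"tz": 0,"ax": 0,"ay": 0,"az": 0,"claw": 1},{"tx": 0,"ty": -0.001,"tz": 0,"ax": 0,"ay": 0,"az": 0,"claw": 1},{"tx": 0,"ty": -0.001,"tz": 0,"ax": 0,"ay": 0,"az": 0,"claw": 1},{"tx": 0,"ty": -0.0005,"tz": 0,"ax": 0,"ay": 0,"az": 0,"claw": 1},{"tx": 0,"ty": -0.0005,"tz": 0,"ax": 0,"ay": 0,"az": 0,"claw": 1},{"tx": 0,"ty": 0,"tz": 0,"ax": 0,"ay": 0,"az": 0,"claw": 1},{"tx": 0,"ty": 0,"tz": 0,"ax": 0,"ay": 0,"az": 0,"claw": 1},{"tx": 0,"ty": 0,"tz": 0,"ax": 0,"ay": 0,"az": 0,"claw": 1},{"tx": 0,"ty": 0,"tz": 0,"ax": 0,"ay": 0,"az": 0,"claw": 1},{"tx": 0,"ty": 0,"tz": 0,"ax": 0,"ay": 0,"az": 0,"claw": 1}]}}

```text
clock: 13.9
tcp_pos: [0.647, -0.0193, 0.2007]
orientation: [3.138, 0.155, -0.0]
contact_force: [0.4, 1.0, 0.3]
grip_width: -0.0001
gripper_force: 0.0
```

```bash
python3 -c "from h import *;st()"
```

```text
t 13.9 tcp [ 0.647  -0.0193  0.2007] local [0.0315 0.0057] yaw 0.0985 zax [-0. -0. -1.] Flocal [0.48 0.91] 0.29 w -0.0001 0.0
```

>>> {"method": "arm_command", "body": {"plan": [{"tx": 0,"ty": -0.0005,"tz": 0,"ax": 0,"ay": 0,"az": 0,"claw": 1},{"tx": 0,"ty": -0.0005,"tz": 0,"ax": 0,"ay": 0,"az": 0,"claw": 1},{"tx": 0,"ty": 0,"tz": 0,"ax": 0,"ay": 0,"az": 0,"claw": 1},{"tx": 0,"ty": 0,"tz": 0,"ax": 0,"ay": 0,"az": 0,"claw": 1},{"tx": 0,"ty": 0,"tz": 0,"ax": 0,"ay": 0,"az": 0,"claw": 1},{"tx": 0,"ty": 0,"tz": 0,"ax": 0,"ay": 0,"az": 0,"claw": 1},{"tx": 0,"ty": 0,"tz": 0,"ax": 0,"ay": 0,"az": 0,"claw": 1},{"tx": 0,"ty": 0,"tz": 0,"ax": 0,"ay": 0,"az": 0,"claw": 1},{"tx": 0,"ty": 0,"tz": 0,"ax": 0,"ay": 0,"az": 0,"claw": 1},{"tx": 0,"ty": 0,"tz": 0,"ax": 0,"ay": 0,"az": 0,"claw": 1}]}}

```text
clock: 14.73
tcp_pos: [0.647, -0.0183, 0.2007]
orientation: [3.138, 0.155, 0.0]
contact_force: [0.3, -0.3, 0.1]
grip_width: -0.0002
gripper_force: 0.0
```

```bash
python3 -c "from h import *;st()"
```

```text
t 14.73 tcp [ 0.647  -0.0183  0.2007] local [0.0315 0.0067] yaw 0.0986 zax [ 0. -0. -1.] Flocal [ 0.27 -0.28] 0.08 w -0.0002 0.0
```

>>> {"method": "arm_command", "body": {"plan": [{"tx": 0,"ty": -0.0005,"tz": 0,"ax": 0,"ay": 0,"az": 0,"claw": 1},{"tx": 0,"ty": -0.0005,"tz": 0,"ax": 0,"ay": 0,"az": 0,"claw": 1},{"tx": 0,"ty": -0.0005,"tz": 0,"ax": 0,"ay": 0,"az": 0,"claw": 1},{"tx": 0,"ty": -0.0005,"tz": 0,"ax": 0,"ay": 0,"az": 0,"claw": 1},{"tx": 0,"ty": 0,"tz": 0,"ax": 0,"ay": 0,"az": 0,"claw": 1},{"tx": 0,"ty": 0,"tz": 0,"ax": 0,"ay": 0,"az": 0,"claw": 1},{"tx": 0,"ty": 0,"tz": 0,"ax": 0,"ay": 0,"az": 0,"claw": 1},{"tx": 0,"ty": 0,"tz": 0,"ax": 0,"ay": 0,"az": 0,"claw": 1},{"tx": 0,"ty": 0,"tz": 0,"ax": 0,"ay": 0,"az": 0,"claw": 1},{"tx": 0,"ty": 0,"tz": 0,"ax": 0,"ay": 0,"az": 0,"claw": 1}]}}

```text
clock: 15.57
tcp_pos: [0.6468, -0.0164, 0.2007]
orientation: [3.138, 0.155, -0.0]
contact_force: [-0.2, -0.6, 0.2]
grip_width: 0.0002
gripper_force: 0.5
```

```bash
python3 -c "from h import *;st()"
```

```text
t 15.57 tcp [ 0.6468 -0.0164  0.2007] local [0.0315 0.0086] yaw 0.0986 zax [ 0. -0. -1.] Flocal [-0.22 -0.62] 0.18 w 0.0002 0.46
```

>>> {"method": "arm_command", "body": {"plan": [{"tx": 0,"ty": -0.0005,"tz": 0,"ax": 0,"ay": 0,"az": 0,"claw": 1},{"tx": 0,"ty": -0.0005,"tz": 0,"ax": 0,"ay": 0,"az": 0,"claw": 1},{"tx": 0,"ty": -0.0005,"tz": 0,"ax": 0,"ay": 0,"az": 0,"claw": 1},{"tx": 0,"ty": 0,"tz": 0,"ax": 0,"ay": 0,"az": 0,"claw": 1},{"tx": 0,"ty": 0,"tz": 0,"ax": 0,"ay": 0,"az": 0,"claw": 1},{"tx": 0,"ty": 0,"tz": 0,"ax": 0,"ay": 0,"az": 0,"claw": 1},{"tx": 0,"ty": 0,"tz": 0,"ax": 0,"ay": 0,"az": 0,"claw": 1},{"tx": 0,"ty": 0,"tz": 0,"ax": 0,"ay": 0,"az": 0,"claw": 1},{"tx": 0,"ty": 0,"tz": 0,"ax": 0,"ay": 0,"az": 0,"claw": 1},{"tx": 0,"ty": 0,"tz": 0,"ax": 0,"ay": 0,"az": 0,"claw": 1}]}}

```text
clock: 16.4
tcp_pos: [0.6467, -0.0158, 0.2008]
orientation: [3.137, 0.153, 0.0]
contact_force: [0.4, -5.7, 0.1]
grip_width: 0.0001
gripper_force: 2.7
```

```bash
python3 -c "from h import *;st()"
```

```text
t 16.4 tcp [ 0.6467 -0.0158  0.2008] local [0.0314 0.0092] yaw 0.0978 zax [ 0.    -0.001 -1.   ] Flocal [-0.2  -5.74] 0.07 w 0.0001 2.66
```

A firm 5.7 N means the head is home against the stop. Back off along -y, then lift clear.

>>> {"method": "arm_command", "body": {"plan": [{"tx": 0,"ty": 0.002,"tz": 0,"ax": 0,"ay": 0,"az": 0,"claw": 1},{"tx": 0,"ty": 0.01,"tz": 0,"ax": 0,"ay": 0,"az": 0,"claw": 1},{"tx": 0,"ty": 0.015,"tz": 0,"ax": 0,"ay": 0,"az": 0,"claw": 1},{"tx": 0,"ty": 0,"tz": -0.03,"ax": 0,"ay": 0,"az": 0,"claw": 1},{"tx": 0,"ty": 0,"tz": -0.04,"ax": 0,"ay": 0,"az": 0,"claw": 1},{"tx": -0.02,"ty": 0.03,"tz": -0.02,"ax": 0,"ay": 0,"az": 0,"claw": 1},{"tx": -0.02,"ty": 0.035,"tz": 0,"ax": 0,"ay": 0,"az": 0,"claw": 1},{"tx": -0.02,"ty": 0.035,"tz": 0,"ax": 0,"ay": 0,"az": 0,"claw": 1},{"tx": -0.02,"ty": 0.035,"tz": 0,"ax": 0,"ay": 0,"az": 0,"claw": 1},{"tx": 0,"ty": 0,"tz": 0,"ax": 0,"ay": 0,"az": 0,"claw": 1}]}}

```text
clock: 17.23
tcp_pos: [0.5785, -0.195, 0.2906]
orientation: [3.133, 0.134, -0.005]
contact_force: [-0.5, -1.3, -0.4]
grip_width: -0.0001
gripper_force: 0.0
```

```bash
python3 - <<'E'
from h import *
st(); save("scene","s7.png",(330,430,190,270),8)
for n in("spacer","stamp","gum_jar","ring_gauge"): print(n,[w("scene",d["location"]).round(3).tolist() for d in r.tip_of(n,"scene")[:1]])
E
```

```text
t 17.23 tcp [ 0.5785 -0.195   0.2906] local [-0.054  -0.1624] yaw 0.0854 zax [-0.003 -0.006 -1.   ] Flocal [-0.65 -1.2 ] -0.41 w -0.0001 0.0
spacer [[0.563, 0.08, 0.017]]
stamp [[0.551, 0.172, -0.001]]
gum_jar [[0.684, -0.23, -0.006]]
ring_gauge [[0.732, -0.018, 0.001]]
```

View pics/s7.png

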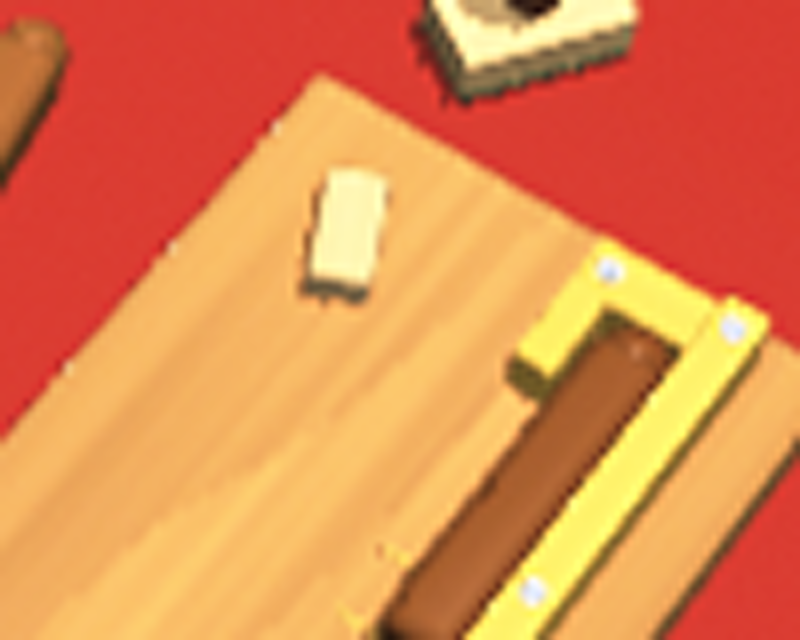

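The cigar is fully in the nest, with its head at (640,345), flush with the fence. The spacer and stamp are undisturbed and the hand is clear.

```bash
python3 -c "from bench import r;print(r.hand_in())"
```

```text
the job is handed in; nothing more can be done
None
```

The cigar is seated in the corner nest, head against the end stop and flush with the fence as far as force and the last picture show; the hand is clear, the neighbours I re-checked have not moved, and the job is handed in (no verdict was returned).

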